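# Find the collapsed lash adjuster by feel and set it out before its hole

### The job

One of the four lash adjusters in the blue rack has collapsed: press down gently on the brass plungers until you find the one that sinks right in instead of standing firm. Lift that adjuster out and stand it upright on the bench straight in front of the hole it came from, on the dotted side of the rack and within 10 cm of it, so that we know which bore it belongs to. Leave the three firm ones in their holes and do not disturb the other parts lying around.

Things in the scene. Friction and masses are not known exactly. Their poses are not given: they have to be found in the camera images.
- rack: blue aluminium rack fixed to the bench, 50 (its x) by 210 (its y) by 32 mm high, four holes in a row along y, 50 mm apart. Origin at the centre of its underside, on the bench. Its front is its -x side, the long side nearer the robot; one to four white dots on the top face's front edge mark the holes. Turned at most 0.4 rad from square to the robot.
- hole1 (a point): centre of the mouth of the rack's hole 1 (the leftmost seen from the robot, one dot), level with the rack's top; axes as the rack. Hole diameter 25.6 mm, depth 24 mm.
- hole2 (a point): centre of the mouth of the rack's hole 2 (second from the left, two dots), level with the rack's top; axes as the rack. Hole diameter 25.6 mm, depth 24 mm.
- hole3 (a point): centre of the mouth of the rack's hole 3 (third from the left, three dots), level with the rack's top; axes as the rack. Hole diameter 25.6 mm, depth 24 mm.
- hole4 (a point): centre of the mouth of the rack's hole 4 (the rightmost, four dots), level with the rack's top; axes as the rack. Hole diameter 25.6 mm, depth 24 mm.
- adjuster_a: one of four look-alike lash adjusters: steel cylinder 24 mm in diameter, 64 mm tall, flat foot, dark groove round its middle, brass plunger standing 10 mm proud of its top; about 180 g. Origin at the centre of its foot, z up its axis. It starts upright in a rack hole, 40 mm of steel body above the rack's top. Which one stands where changes; a collapsed one looks no different.
- plunger_a: brass plunger of adjuster_a, 15 mm in diameter with a domed top; origin at the centre of that top, 74 mm above the adjuster's foot when out. A firm plunger is stiff and springs back (12 N per mm: half a mm at 6 N); the collapsed one sinks its whole 6 mm stroke under 2 to 3 N, bottoms, and stays down.
- adjuster_b: one of four look-alike lash adjusters: steel cylinder 24 mm in diameter, 64 mm tall, flat foot, dark groove round its middle, brass plunger standing 10 mm proud of its top; about 180 g. Origin at the centre of its foot, z up its axis. It starts upright in a rack hole, 40 mm of steel body above the rack's top. Which one stands where changes; a collapsed one looks no different.
- plunger_b: brass plunger of adjuster_b, 15 mm in diameter with a domed top; origin at the centre of that top, 74 mm above the adjuster's foot when out. A firm plunger is stiff and springs back (12 N per mm: half a mm at 6 N); the collapsed one sinks its whole 6 mm stroke under 2 to 3 N, bottoms, and stays down.
- adjuster_c: one of four look-alike lash adjusters: steel cylinder 24 mm in diameter, 64 mm tall, flat foot, dark groove round its middle, brass plunger standing 10 mm proud of its top; about 180 g. Origin at the centre of its foot, z up its axis. It starts upright in a rack hole, 40 mm of steel body above the rack's top. Which one stands where changes; a collapsed one looks no different.
- plunger_c: brass plunger of adjuster_c, 15 mm in diameter with a domed top; origin at the centre of that top, 74 mm above the adjuster's foot when out. A firm plunger is stiff and springs back (12 N per mm: half a mm at 6 N); the collapsed one sinks its whole 6 mm stroke under 2 to 3 N, bottoms, and stays down.
- adjuster_d: one of four look-alike lash adjusters: steel cylinder 24 mm in diameter, 64 mm tall, flat foot, dark groove round its middle, brass plunger standing 10 mm proud of its top; about 180 g. Origin at the centre of its foot, z up its axis. It starts upright in a rack hole, 40 mm of steel body above the rack's top. Which one stands where changes; a collapsed one looks no different.
- plunger_d: brass plunger of adjuster_d, 15 mm in diameter with a domed top; origin at the centre of that top, 74 mm above the adjuster's foot when out. A firm plunger is stiff and springs back (12 N per mm: half a mm at 6 N); the collapsed one sinks its whole 6 mm stroke under 2 to 3 N, bottoms, and stays down.
- valve_spring: bystander: dark steel coil spring standing on end, 31 mm in diameter, 46 mm high, to the left of the rack. Origin under its centre.
- piston: bystander: aluminium engine piston standing crown up, 82 mm in diameter, 56 mm high, beyond the rack. Origin under its centre.
- soft_jaw: bystander: aluminium vice jaw with a V notch, 30 x 100 x 30 mm high, to the right of the rack. Origin under its centre.
Mind the look-alikes: they are no part of the job. What is meant by the rack is not green, and is the smaller of those in its own colour.

How it is judged:
On the way, in this order (a step that is already met when the one before it is completed fails the run):
1. the collapsed plunger has been pressed in (at least 4 mm of its 6 mm) ((z of plunger_a in the frame of adjuster_a below 0.07 m or z of plunger_b in the frame of adjuster_b below 0.07 m or z of plunger_c in the frame of adjuster_c below 0.07 m or z of plunger_d in the frame of adjuster_d below 0.07 m)), for 0.05 s.
2. the adjuster with the sunken plunger has been lifted out of its hole (((z of plunger_a in the frame of adjuster_a below 0.07 m and height (world z) of adjuster_a above 0.036 m) or (z of plunger_b in the frame of adjuster_b below 0.07 m and height (world z) of adjuster_b above 0.036 m) or (z of plunger_c in the frame of adjuster_c below 0.07 m and height (world z) of adjuster_c above 0.036 m) or (z of plunger_d in the frame of adjuster_d below 0.07 m and height (world z) of adjuster_d above 0.036 m))), for 0.05 s.
At the end, for the whole second after the job is handed in: The adjuster with the sunken plunger stands upright (0.06 rad), released and still on the bench, 40 to 140 mm in front of the centre of its own, now empty hole and within 17 mm sideways of it; the firm ones are in their holes (moved under 8 mm), the spring, piston and soft jaw moved under 15 mm (((z of plunger_a in the frame of adjuster_a below 0.07 m and height (world z) of adjuster_a below 0.003 m and angle between adjuster_a's own z axis and vertical below 0.06 rad and linear speed of adjuster_a below 0.01 m/s and angular speed of adjuster_a below 0.1 rad/s and distance of each of adjuster_b, adjuster_c, adjuster_d from where it was at the start of the episode below 0.008 m) or (z of plunger_b in the frame of adjuster_b below 0.07 m and height (world z) of adjuster_b below 0.003 m and angle between adjuster_b's own z axis and vertical below 0.06 rad and linear speed of adjuster_b below 0.01 m/s and angular speed of adjuster_b below 0.1 rad/s and distance of each of adjuster_a, adjuster_c, adjuster_d from where it was at the start of the episode below 0.008 m) or (z of plunger_c in the frame of adjuster_c below 0.07 m and height (world z) of adjuster_c below 0.003 m and angle between adjuster_c's own z axis and vertical below 0.06 rad and linear speed of adjuster_c below 0.01 m/s and angular speed of adjuster_c below 0.1 rad/s and distance of each of adjuster_a, adjuster_b, adjuster_d from where it was at the start of the episode below 0.008 m) or (z of plunger_d in the frame of adjuster_d below 0.07 m and height (world z) of adjuster_d below 0.003 m and angle between adjuster_d's own z axis and vertical below 0.06 rad and linear speed of adjuster_d below 0.01 m/s and angular speed of adjuster_d below 0.1 rad/s and distance of each of adjuster_a, adjuster_b, adjuster_c from where it was at the start of the episode below 0.008 m)) and ((horizontal distance between each of adjuster_a, adjuster_b, adjuster_c, adjuster_d and hole1 above 0.02 m and ((y of adjuster_a in the frame of hole1 between -0.017 and 0.017 m and x of adjuster_a in the frame of hole1 between -0.14 and -0.04 m) or (y of adjuster_b in the frame of hole1 between -0.017 and 0.017 m and x of adjuster_b in the frame of hole1 between -0.14 and -0.04 m) or (y of adjuster_c in the frame of hole1 between -0.017 and 0.017 m and x of adjuster_c in the frame of hole1 between -0.14 and -0.04 m) or (y of adjuster_d in the frame of hole1 between -0.017 and 0.017 m and x of adjuster_d in the frame of hole1 between -0.14 and -0.04 m))) or (horizontal distance between each of adjuster_a, adjuster_b, adjuster_c, adjuster_d and hole2 above 0.02 m and ((y of adjuster_a in the frame of hole2 between -0.017 and 0.017 m and x of adjuster_a in the frame of hole2 between -0.14 and -0.04 m) or (y of adjuster_b in the frame of hole2 between -0.017 and 0.017 m and x of adjuster_b in the frame of hole2 between -0.14 and -0.04 m) or (y of adjuster_c in the frame of hole2 between -0.017 and 0.017 m and x of adjuster_c in the frame of hole2 between -0.14 and -0.04 m) or (y of adjuster_d in the frame of hole2 between -0.017 and 0.017 m and x of adjuster_d in the frame of hole2 between -0.14 and -0.04 m))) or (horizontal distance between each of adjuster_a, adjuster_b, adjuster_c, adjuster_d and hole3 above 0.02 m and ((y of adjuster_a in the frame of hole3 between -0.017 and 0.017 m and x of adjuster_a in the frame of hole3 between -0.14 and -0.04 m) or (y of adjuster_b in the frame of hole3 between -0.017 and 0.017 m and x of adjuster_b in the frame of hole3 between -0.14 and -0.04 m) or (y of adjuster_c in the frame of hole3 between -0.017 and 0.017 m and x of adjuster_c in the frame of hole3 between -0.14 and -0.04 m) or (y of adjuster_d in the frame of hole3 between -0.017 and 0.017 m and x of adjuster_d in the frame of hole3 between -0.14 and -0.04 m))) or (horizontal distance between each of adjuster_a, adjuster_b, adjuster_c, adjuster_d and hole4 above 0.02 m and ((y of adjuster_a in the frame of hole4 between -0.017 and 0.017 m and x of adjuster_a in the frame of hole4 between -0.14 and -0.04 m) or (y of adjuster_b in the frame of hole4 between -0.017 and 0.017 m and x of adjuster_b in the frame of hole4 between -0.14 and -0.04 m) or (y of adjuster_c in the frame of hole4 between -0.017 and 0.017 m and x of adjuster_c in the frame of hole4 between -0.14 and -0.04 m) or (y of adjuster_d in the frame of hole4 between -0.017 and 0.017 m and x of adjuster_d in the frame of hole4 between -0.14 and -0.04 m)))) and distance of each of valve_spring, piston, soft_jaw from where it was at the start of the episode below 0.015 m); the robot touches nothing.
It fails at once if an adjuster whose plunger had not sunk was pulled out ((height (world z) of adjuster_a above 0.03 m and not (z of plunger_a in the frame of adjuster_a below 0.07 m)) or (height (world z) of adjuster_b above 0.03 m and not (z of plunger_b in the frame of adjuster_b below 0.07 m)) or (height (world z) of adjuster_c above 0.03 m and not (z of plunger_c in the frame of adjuster_c below 0.07 m)) or (height (world z) of adjuster_d above 0.03 m and not (z of plunger_d in the frame of adjuster_d below 0.07 m))).
It fails at once if a plunger was pressed with more than 40 N (contact force between the fingers and plunger_a above 40 N or contact force between the fingers and plunger_b above 40 N or contact force between the fingers and plunger_c above 40 N or contact force between the fingers and plunger_d above 40 N).
It fails at once if an adjuster was tipped over (angle between any of adjuster_a, adjuster_b, adjuster_c, adjuster_d's own z axis and vertical above 0.7 rad).
It fails at once if the spring, the piston or the soft jaw was pushed away (moved more than 15 mm) (distance of any of valve_spring, piston, soft_jaw from where it was at the start of the episode above 0.015 m).
It also fails if it takes over 54 s, if anything falls off the work surface, if the arm or the gripper's body presses on something with over 40 N, if the wrist force passes 120 N, or if a joint passes its speed limit or range.

### The arm

A 6-joint arm with a two-finger parallel gripper is mounted at the origin on the work surface. World frame = base frame: x ahead of the robot, y to its left, z up, the work surface at z = 0. Lengths are in m, angles in rad, forces in N, time in s.
With the tool pointing down it reaches from about 0.375 to 0.9 m from the base axis. Payload 3.1 kg.
Tool frame: the origin (TCP) lies midway between the tips of the shut fingers; the grasp point (between the pads) lies 19 mm behind it; z points along the fingers, y is the line along which they close (so a half turn about z gives the same grasp; the last joint's range is limited). The gripper opens to 85 mm and grips with 20 to 120 N. Pads are 22 mm wide; open, the fingers measure 114 mm over their backs; the gripper's body (76 mm by 85 mm) begins 54 mm behind the grasp point. The pads swing forward as they close: fully open they stand 13 mm farther back than shut.
Start: joints at [-1.44, 0.527, 1.433, -0, 1.181, -0.178], TCP at [0.191, -0.595, 0.231] pointing down, gripper open.
Joint ranges: [-3.08, 3.08], [-0.75, 2.2], [0.22, 2.44], [-1.43, 4.57], [0, 2.65], [-2.85, 2.85]. Speed limits (rad/s): [2.79, 2.79, 3.14, 3.14, 3.14, 3.14].

### API

Orientations are given as a unit quaternion [x, y, z, w].
In Python, from station import manip gives the robot as it stands.
- The arm moves only by the tool step_arm, never from a script. Its argument "targets" is text: rows parted by semicolons, each of 4 numbers parted by spaces: the shift along the tool's x, y, z in mm, then the turn about the tool's z in degrees. A call has 1 to 12 rows; each row is the pose to reach, as a shift and turn from the pose commanded when the call began, along the tool's axes at that moment; what a row does not reach only later rows make up. A row lasts 1/10 s, in which the tool goes at most 50 mm and 8.59 degrees, less where a joint would pass 70% of its speed; a pose out of reach is approached as far as the arm can. A call with a gripper value outside its range is refused whole. "gripper" is the closure, from 0 (fully open) to 1 (shut), set as the call begins (left out, the last holds). The fingers move at their own pace and stop on an object; "squeeze" is the grip in N (left out, the last holds). Time passes only in rows, so rows that repeat a pose let the fingers close. It gives the time, the measured TCP pose, the force, the opening and the grip force at its end, in the units of the state.
- manip.sense(): the state, without advancing time (a new reading comes with each control period).
- manip.snapshot(name): name is "scene" or "top" or "wrist"; returns the picture (420x560x3 uint8, red, green, blue); there is no depth.
- manip.get_calibration(name): a dict with "fov_y" (degrees; the focal length in pixels is half the picture's height over the tangent of half this angle, whatever the lens; pixels are square), "cx", "cy" (the principal point, pixels), "extrinsics" (4x4, takes a point from camera to world coordinates); the wrist camera has in their place "tool_from_camera" (4x4, takes a point from camera to tool coordinates, whose origin is the TCP and whose axes are the flange's). Camera axes: x right, y down, z forward; pixel columns grow to the right and rows downward; lengths in m; the calibration is good to about 2 mm. A picture is of the moment at which its call begins: read the wrist's pose just before it. get_calibration takes no time and is no camera call.
- manip.sign_off(): hands the job in; it is judged then, once.
Trained networks look in the newest picture that a camera, given by its name, has taken for a name from the list of things; names that differ only in an ending like _2 or _b are one class to them, and where a whole thing is asked for, a point or a joint stands for the part that bears it (a point fixed in the world has none). Each returns a list of dicts, best first, with "p" (0 to 1); they miss things now and then, are a little off and sometimes report something else, mostly with a low value. They report only what shows in the picture. A call takes as long as a camera call. They do not tell look-alikes from the thing itself.
- manip.recognise(camera, query): "position" ([column, row] in pixels, amid what is visible of it).
- manip.masks_of(camera, query): "pixels" (420x560 bool, what is visible of it) and "position" ([column, row] in pixels, amid what is visible of it).
- manip.mark_of(camera, query): "position" ([column, row] in pixels: a listed point, or the origin of a listed thing).
The state is a dict: "t": time; "q": joint angles; "qd": joint speeds; "tau": joint torques, N m; "tcp_pos": TCP position; "tool_rot": TCP orientation; "force": force on the tool from outside, world axes, zero at the start; "ft_torque": the same for the moment, N m; "finger_gap": opening from 0.0 (shut) to 1.0 (fully open); "gripper_force": force on a finger pad.
Only numpy, scipy, OpenCV 4.12 (cv2) and the standard library are available. Lean on these libraries where they do the work, as an engineer would, in place of code of your own. Each camera call takes 0.05 s, during which the arm holds its last target. There are 200 camera calls.

## Working session

There is one attempt and no reset: what is moved stays moved. The work goes in short steps, Python scripts to look and compute and a tool call to move; the robot and the scene stay as the last step left them, time stands still between calls to the robot, and variables do not carry over. Pictures are saved under pics/ and viewed, at most 10 in all, crops included, and the job is handed in when it is done.

Besides the shell and the picture viewer there is one more tool, called after "Call:" by a JSON object that holds its "api" and its "payload", one argument or row to a line. step_arm: Moves the arm, as the interface text tells. Its arguments: {"type":"object","properties":{"targets":{"type":"string"},"gripper":{"type":"number"},"squeeze":{"type":"number"}},"required":["targets"]}

```bash
mkdir -p pics; cat > h.py <<'E'
import numpy as np, cv2
from station import manip
from scipy.spatial.transform import Rotation as R
def save(img,name): cv2.imwrite('pics/'+name,cv2.cvtColor(np.ascontiguousarray(img),cv2.COLOR_RGB2BGR))
def cam(name):
    c=manip.get_calibration(name); f=210/np.tan(np.radians(c['fov_y'])/2)
    if 'extrinsics' in c: T=np.array(c['extrinsics'])
    else:
        s=manip.sense(); W=np.eye(4); W[:3,:3]=R.from_quat(s['tool_rot']).as_matrix(); W[:3,3]=s['tcp_pos']; T=W@np.array(c['tool_from_camera'])
    return f,c['cx'],c['cy'],T
def toz(name,px,z):
    f,cx,cy,T=cam(name); d=T[:3,:3]@np.array([(px[0]-cx)/f,(px[1]-cy)/f,1]); o=T[:3,3]
    return o+d*(z-o[2])/d[2]
def proj(name,P):
    f,cx,cy,T=cam(name); p=T[:3,:3].T@(np.array(P)-T[:3,3]); return np.array([cx+f*p[0]/p[2],cy+f*p[1]/p[2]])
E
python3 - <<'E'
from h import *
a=manip.snapshot('scene');b=manip.snapshot('top')
save(a,'s1.png');save(b,'t1.png')
print(manip.get_calibration('top'))
s=manip.sense();print(s['t'],R.from_quat(s['tool_rot']).as_matrix().round(3).tolist())
for q,z in [('rack',.032),('hole1',.032),('hole2',.032),('hole3',.032),('hole4',.032),('plunger_a',.098),('adjuster_a',.008),('valve_spring',0.046),('piston',.056),('soft_jaw',.03)]:
    f=manip.mark_of
    for r in f('top',q): print(q,round(r['p'],2),np.round(r['position']),toz('top',r['position'],z if q not in('rack','valve_spring','piston','soft_jaw') else 0).round(3))
E
```

```text
{'fov_y': 57.74483917319974, 'cx': 290.51364832351373, 'cy': 206.75148257202446, 'extrinsics': array([[ 0.01579474, -0.98742716,  0.15728359,  0.40640425],
       [-0.99952116, -0.01140653,  0.02876371,  0.01682105],
       [-0.026608  , -0.15766259, -0.9871345 ,  0.92262268],
       [ 0.        ,  0.        ,  0.        ,  1.        ]])}
0.1 [[0.952, 0.305, -0.0], [0.305, -0.952, 0.002], [0.0, -0.002, -1.0]]
rack 0.93 [265. 187.] [0.602 0.108 0.   ]
rack 0.8 [306. 277.] [0.384 0.004 0.   ]
rack 0.59 [181. 280.] [0.371 0.304 0.   ]
hole1 0.92 [261. 285.] [0.365 0.108 0.032]
hole1 0.89 [295. 183.] [0.605 0.034 0.032]
hole1 0.88 [293. 278.] [0.382 0.035 0.032]
hole1 0.87 [351. 268.] [ 0.408 -0.098  0.032]
hole1 0.84 [228. 180.] [0.613 0.196 0.032]
hole1 0.82 [162. 282.] [0.369 0.338 0.032]
hole1 0.78 [250. 185.] [0.6   0.142 0.032]
hole1 0.78 [209. 282.] [0.371 0.228 0.032]
hole1 0.71 [144. 284.] [0.362 0.38  0.032]
hole1 0.62 [275. 178.] [0.618 0.08  0.032]
hole1 0.58 [320. 277.] [ 0.386 -0.028  0.032]
hole1 0.56 [188. 280.] [0.375 0.279 0.032]
hole2 0.92 [261. 285.] [0.365 0.108 0.03
[... 1346 characters left out ...]
032]
hole4 0.71 [144. 284.] [0.362 0.38  0.032]
hole4 0.62 [275. 178.] [0.618 0.08  0.032]
hole4 0.58 [320. 277.] [ 0.386 -0.028  0.032]
hole4 0.56 [188. 280.] [0.375 0.279 0.032]
plunger_a 0.52 [225. 178.] [0.6   0.187 0.098]
plunger_a 0.46 [272. 180.] [0.596 0.082 0.098]
plunger_a 0.45 [250. 177.] [0.604 0.132 0.098]
plunger_a 0.4 [291. 178.] [0.603 0.041 0.098]
adjuster_a 0.7 [295. 186.] [0.605 0.033 0.008]
adjuster_a 0.67 [271. 184.] [0.608 0.091 0.008]
adjuster_a 0.59 [230. 183.] [0.61  0.194 0.008]
adjuster_a 0.55 [252. 184.] [0.609 0.14  0.008]
valve_spring 0.69 [195. 194.] [0.584 0.283 0.   ]
piston 0.81 [248. 137.] [0.731 0.154 0.   ]
soft_jaw 0.82 [336. 182.] [ 0.617 -0.068  0.   ]
```

View pics/s1.png

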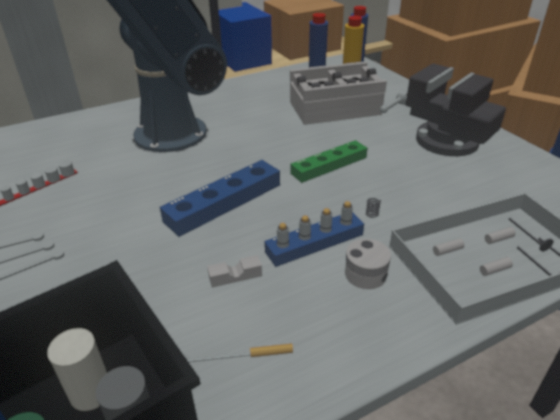

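View pics/t1.png

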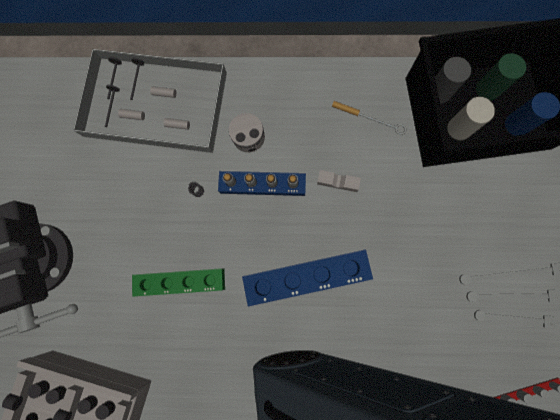

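The task rack is the small blue one carrying the brass-topped adjusters, at about (219–305, 170–195) in the top view. The big blue rack at (308, 277) and the green one are decoys. I'll move the wrist camera over it.

Call:
{"api": "step_arm", "payload": {
  "targets": "528 -571 -50 -72;528 -571 -50 -72;528 -571 -50 -72;528 -571 -50 -72;528 -571 -50 -72;528 -571 -50 -72;528 -571 -50 -72;528 -571 -50 -72;528 -571 -50 -72;528 -571 -50 -72;528 -571 -50 -72;528 -571 -50 -72",
  "gripper": 1
}}

```text
t: 1.8
tcp_pos: [0.4444, -0.0507, 0.2704]
tool_rot: [0.709, 0.706, 0.0, 0.001]
force: [0.7, -0.3, -0.0]
finger_gap: -0.001
gripper_force: 0.0
```

```bash
python3 - <<'E'
from h import *
s=manip.sense();print(s['t'],s['tcp_pos'],s['q'],R.from_quat(s['tool_rot']).as_matrix().round(3).tolist())
print(np.round(manip.get_calibration('wrist')['tool_from_camera'],3).tolist(),cam('wrist')[0])
E
```

```text
1.8 [ 0.44440395 -0.05070368  0.27039408] [-3.64331642e-01  2.32521031e-01  1.80880902e+00 -8.85899977e-05
  1.09890245e+00 -3.59817551e-01] [[0.004, 1.0, 0.001], [1.0, -0.004, -0.001], [-0.001, 0.001, -1.0]]
[[-0.001, -0.965, -0.263, 0.068], [1.0, -0.001, -0.001, -0.001], [0.001, -0.263, 0.965, -0.142], [0.0, 0.0, 0.0, 1.0]] 376.1599929313446
```

Call:
{"api": "step_arm", "payload": {
  "targets": "200 145 0 0;200 145 0 0;200 145 0 0;200 145 0 0;200 145 0 0;200 145 0 0;200 145 0 0;200 145 0 0"
}}

```text
t: 2.6
tcp_pos: [0.5887, 0.146, 0.2696]
tool_rot: [0.709, 0.705, -0.001, -0.0]
force: [0.5, 0.4, -0.4]
finger_gap: 0.003
gripper_force: 0.0
```

```bash
python3 - <<'E'
from h import *
s=manip.sense();print(s['t'],s['tcp_pos'],s['qd'].round(3),s['tau'].round(2),R.from_quat(s['tool_rot']).as_matrix().round(3).tolist())
save(manip.snapshot('wrist'),'w1.png')
for q,z in [('hole1',.032),('plunger_a',.098),('rack',0),('adjuster_a',.008)]:
    for r in manip.mark_of('wrist',q): print(q,round(r['p'],2),np.round(r['position'],1),toz('wrist',r['position'],z).round(4))
for r in manip.masks_of('wrist','rack'):
    m=r['pixels']; print(r['p'],m.sum(),cv2.minAreaRect(np.argwhere(m)[:,::-1].astype(np.float32)))
E
```

```text
2.6 [0.58865418 0.14600894 0.26956441] [-0.016 -0.013  0.008  0.003 -0.002  0.002] [ 5.900e-01 -4.176e+01 -1.892e+01  3.000e-02 -2.000e-02 -0.000e+00] [[0.005, 1.0, -0.001], [1.0, -0.005, -0.001], [-0.001, -0.001, -1.0]]
hole1 0.96 [ 88.5 284.6] [0.3686 0.031  0.032 ]
hole1 0.92 [303.8 232.6] [0.6058 0.0897 0.032 ]
hole1 0.89 [50.5 35.8] [0.37   0.2828 0.032 ]
hole1 0.88 [ 64.2 222.7] [0.3534 0.1023 0.032 ]
hole1 0.86 [132.4 384.2] [ 0.4022 -0.0991  0.032 ]
hole1 0.72 [113.  340.8] [ 0.3866 -0.0399  0.032 ]
hole1 0.65 [62.9 95.4] [0.3729 0.2301 0.032 ]
hole1 0.6 [305.3 183.3] [0.6071 0.1427 0.032 ]
hole1 0.59 [302.  277.9] [0.6041 0.0375 0.032 ]
plunger_a 0.79 [307.1 194.5] [0.6057 0.1452 0.098 ]
plunger_a 0.64 [312.6 249.6] [0.6109 0.0953 0.098 ]
plunger_a 0.55 [313.7 140.4] [0.6107 0.1906 0.098 ]
rack 0.7 [307.8 198.3] [0.612  0.1197 0.    ]
rack 0.67 [62.6 17. ] [0.367  0.3059 0.    ]
rack 0.6 [116.3 290.9] [0.3828 0.0073 0.    ]
adjuster_a 0.77 [304.1 133.1] [0.6073 0.1919 0.008 ]
adjuster_a 0.71 [305.  223.2] [0.6089 0.0931 0.008 ]
adjuster_a 0.64 [305.4 179.9] [0.609  0.1422 0.008 ]
adjuster_a 0.48 [300.3 269. ] [0.6037 0.0378 0.008 ]
0.86 8442 ((65.21482849121094, 60.6248893737793), (139.05563354492188, 68.71881103515625), 77.6609115600586)
0.7 14688 ((102.46412658691406, 283.866455078125), (234.98733520507812, 87.53286743164062), 67.83365631103516)
0.57 5810 ((307.9710388183594, 195.1805419921875), (51.04413986206055, 182.99008178710938), 0.9877604246139526)
```

View pics/w1.png

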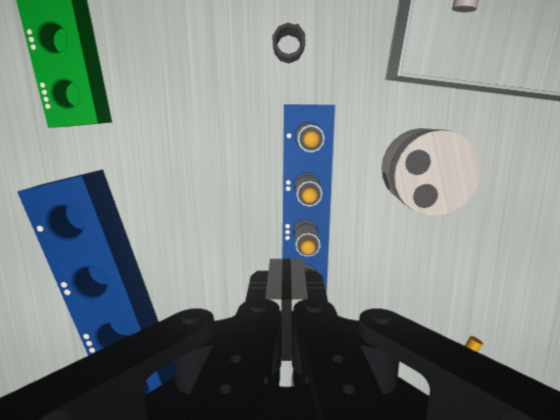

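The wrist view shows the rack upright at columns 284–335, with brass plungers at about (311,138), (309,194) and (307,245). Hole 4 is hidden behind the gripper, and the one-dot hole is at the top, i.e. on the left. I'll fit this precisely.

```bash
cat >> h.py <<'E'
def brass(img,lo=(10,120,90),hi=(26,255,255),amin=60):
    h=cv2.cvtColor(img,cv2.COLOR_RGB2HSV); m=cv2.inRange(h,lo,hi)
    n,l,st,c=cv2.connectedComponentsWithStats(m)
    return [(c[i],st[i,4]) for i in range(1,n) if st[i,4]>=amin]
E
python3 - <<'E'
from h import *
im=cv2.cvtColor(cv2.imread('pics/w1.png'),cv2.COLOR_BGR2RGB)
for c,a in brass(im): print(c.round(1),a,toz('wrist',c,.096).round(4))
h=cv2.cvtColor(im,cv2.COLOR_RGB2HSV); m=cv2.inRange(h,(105,120,40),(125,255,255))
L=[];Rr=[]
for r in range(110,255,3):
    c=np.flatnonzero(m[r,275:345])+275
    if len(c)>5: L.append(toz('wrist',(c.min()-.5,r),.032)[:2]);Rr.append(toz('wrist',(c.max()+.5,r),.032)[:2])
for E in (L,Rr):
    E=np.array(E); p=np.polyfit(E[:,1],E[:,0],1);r=E[:,0]-np.polyval(p,E[:,1]);k=abs(r)<.002;p=np.polyfit(E[k,1],E[k,0],1);print(p,k.sum(),len(k),np.polyval(p,.14))
c=np.flatnonzero(m[60:200,330])
print(m[80:130,290:330].max(1).argmax()+80)
print(toz('wrist',(305,m[80:130,290:330].max(1).argmax()+79.5),.032))
E
```

```text
[310.8 138.7] 217 [0.609  0.1922 0.096 ]
[309.3 194.6] 200 [0.6081 0.1451 0.096 ]
[307.7 246.1] 190 [0.6071 0.0982 0.096 ]
[473.7 344. ] 162 [ 0.7674 -0.0025  0.096 ]
[0.01887038 0.58224283] 49 49 0.5848846866632479
[0.02067012 0.63068354] 49 49 0.6335773581660317
105
[0.60703275 0.2204861  0.032     ]
```

Call:
{"api": "step_arm", "payload": {
  "targets": "45 21 50 1;45 21 100 1;45 21 150 1;45 21 180 1;45 21 185 1;45 21 187 1;45 21 187 1"
}}

```text
t: 3.6
tcp_pos: [0.6125, 0.1916, 0.085]
tool_rot: [0.715, 0.699, 0.002, 0.001]
force: [0.5, -0.1, -0.8]
finger_gap: -0.0
gripper_force: 0.0
```

```bash
python3 - <<'E'
from h import *
s=manip.sense();print(s['t'],s['tcp_pos'],s['force'])
im=manip.snapshot('wrist');save(im,'w2.png')
E
```

```text
3.6 [0.61254481 0.19158982 0.08504128] [ 0.50785172 -0.09350337 -0.82039496]
```

View pics/w2.png

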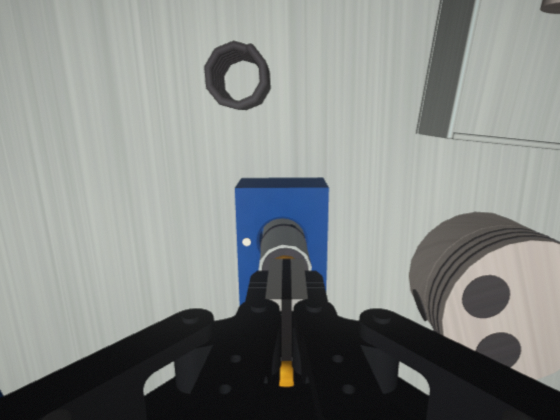

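The finger tips (287, 260) are centred over the hole-1 plunger; the adjuster's rim is centred at about (284, 258). I'll press in small steps.

Call:
{"api": "step_arm", "payload": {
  "targets": "0 -1 1 0;0 -1 2 0;0 -1 3 0;0 -1 3 0"
}}

```text
t: 4.05
tcp_pos: [0.6098, 0.1917, 0.0802]
tool_rot: [0.715, 0.699, 0.0, 0.0]
force: [0.4, 1.1, -0.0]
finger_gap: 0.0
gripper_force: 0.0
```

Call:
{"api": "step_arm", "payload": {
  "targets": "0 0 1 0;0 0 1 0;0 0 1 0"
}}

```text
t: 4.35
tcp_pos: [0.6097, 0.1917, 0.0786]
tool_rot: [0.715, 0.699, -0.0, -0.0]
force: [0.3, 0.4, 0.6]
finger_gap: -0.001
gripper_force: 0.0
```

Call:
{"api": "step_arm", "payload": {
  "targets": "0 0 1 0;0 0 1 0;0 0 1 0"
}}

```text
t: 4.65
tcp_pos: [0.6098, 0.1917, 0.0778]
tool_rot: [0.715, 0.699, -0.0, -0.0]
force: [0.0, 0.7, 1.1]
finger_gap: -0.004
gripper_force: 0.2
```

Call:
{"api": "step_arm", "payload": {
  "targets": "0 0 1 0;0 0 1 0;0 0 1 0"
}}

```text
t: 4.95
tcp_pos: [0.6099, 0.1917, 0.0769]
tool_rot: [0.715, 0.699, 0.0, 0.0]
force: [-0.6, 0.3, 1.5]
finger_gap: 0.002
gripper_force: 0.6
```

Call:
{"api": "step_arm", "payload": {
  "targets": "0 0 1 0;0 0 1 0;0 0 1 0"
}}

```text
t: 5.25
tcp_pos: [0.6099, 0.1917, 0.0759]
tool_rot: [0.715, 0.699, 0.0, 0.0]
force: [-0.1, -0.4, 1.6]
finger_gap: 0.0
gripper_force: 1.1
```

Call:
{"api": "step_arm", "payload": {
  "targets": "0 0 1 0;0 0 1 0;0 0 1 0"
}}

```text
t: 5.55
tcp_pos: [0.6103, 0.1918, 0.0758]
tool_rot: [0.715, 0.699, 0.001, 0.0]
force: [-1.2, 0.7, 6.5]
finger_gap: 0.002
gripper_force: 3.2
```

Call:
{"api": "step_arm", "payload": {
  "targets": "0 0 1 0;0 0 1 0;0 0 1 0"
}}

```text
t: 5.85
tcp_pos: [0.6109, 0.1919, 0.0758]
tool_rot: [0.715, 0.699, 0.001, 0.001]
force: [-2.2, 0.3, 10.5]
finger_gap: -0.002
gripper_force: 5.1
```

It sank about 6 mm under less than 2 N, then bottomed hard at z = 0.0758. Hole 1 looks like the collapsed one, so I'll press hole 2 for comparison.

Call:
{"api": "step_arm", "payload": {
  "targets": "0 0 -16 0;-50 0 -16 0;-50 0 -16 0;-50 0 -11 0;-50 0 -9 0;-50 0 -9 0"
}}

```text
t: 6.45
tcp_pos: [0.6082, 0.1425, 0.0822]
tool_rot: [0.714, 0.7, -0.0, -0.0]
force: [-0.2, -0.7, 0.1]
finger_gap: -0.003
gripper_force: 0.0
```

Call:
{"api": "step_arm", "payload": {
  "targets": "0 0 1 0;0 0 1 0;0 0 1 0"
}}

```text
t: 6.75
tcp_pos: [0.6087, 0.1422, 0.0819]
tool_rot: [0.715, 0.7, 0.0, -0.0]
force: [-0.7, 0.3, 1.2]
finger_gap: 0.002
gripper_force: 0.8
```

Call:
{"api": "step_arm", "payload": {
  "targets": "0 0 1 0;0 0 2 0;0 0 2 0"
}}

```text
t: 7.05
tcp_pos: [0.6098, 0.142, 0.0813]
tool_rot: [0.715, 0.699, 0.001, 0.001]
force: [-1.3, 0.3, 8.1]
finger_gap: -0.0
gripper_force: 4.0
```

Hole 2 stands firm (8 N at 0.7 mm), so hole 1 is the collapsed one. Next I'll rise, open and go over it.

Call:
{"api": "step_arm", "payload": {
  "targets": "0 0 -20 0;0 0 -45 0;25 0 -45 0;50 0 -45 0;50 0 -45 0;50 0 -45 0",
  "gripper": 0.35
}}

```text
t: 7.65
tcp_pos: [0.6093, 0.1919, 0.1244]
tool_rot: [0.714, 0.7, -0.0, -0.0]
force: [-0.2, -0.3, -0.2]
finger_gap: 0.651
gripper_force: 0.0
```

```bash
python3 - <<'E'
from h import *
im=manip.snapshot('wrist');save(im,'w3.png')
s=manip.sense();print(s['t'],s['tcp_pos'],s['finger_gap'],s['force'])
for c,a in brass(im): print(c.round(1),a,toz('wrist',c,.074).round(4))
E
```

```text
7.7 [0.6093958  0.19134897 0.12434948] 0.6477730095773787 [ 0.68231965 -0.25868806  0.13790696]
[288.  242.4] 484 [0.6093 0.191  0.074 ]
[288.  326.7] 575 [0.6083 0.1396 0.074 ]
```

View pics/w3.png

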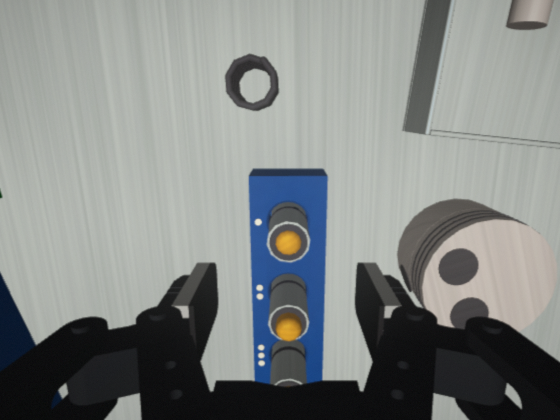

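The hole-1 plunger at (288, 242) is centred between the open fingers (215 and 357). I'll descend and grip.

Call:
{"api": "step_arm", "payload": {
  "targets": "0 0 40 0;0 0 75 0;0 0 84 0;0 0 84 0;0 0 84 0"
}}

```text
t: 8.2
tcp_pos: [0.6108, 0.1913, 0.0418]
tool_rot: [0.715, 0.699, 0.001, 0.001]
force: [-0.0, 0.5, 0.4]
finger_gap: 0.653
gripper_force: 0.0
```

Call:
{"api": "step_arm", "payload": {
  "targets": "0 0 0 0;0 0 0 0;0 0 0 0;0 0 0 0;0 0 0 0;0 0 0 0;0 0 0 0",
  "gripper": 1,
  "squeeze": 45
}}

```text
t: 8.9
tcp_pos: [0.6106, 0.1919, 0.0426]
tool_rot: [0.715, 0.699, 0.001, 0.001]
force: [-1.7, 0.4, 6.2]
finger_gap: 0.254
gripper_force: 43.8
```

Call:
{"api": "step_arm", "payload": {
  "targets": "0 0 -5 0;0 0 -10 0;0 0 -18 0;0 0 -26 0;0 0 -34 0;0 0 -42 0;0 0 -50 0;0 0 -50 0"
}}

```text
t: 9.7
tcp_pos: [0.6107, 0.1919, 0.0924]
tool_rot: [0.715, 0.699, 0.001, 0.001]
force: [0.7, -0.8, -1.9]
finger_gap: 0.256
gripper_force: 44.2
```

```bash
python3 - <<'E'
from h import *
im=manip.snapshot('wrist');save(im,'w4.png')
s=manip.sense();print(s['t'],s['tcp_pos'],s['finger_gap'],s['force'],R.from_quat(s['tool_rot']).as_matrix().round(4).tolist())
E
```

```text
9.75 [0.61030713 0.1917884  0.09172632] 0.25480445890516185 [ 0.61666661  0.08565873 -2.2257558 ] [[0.0218, 0.9998, 0.0017], [0.9998, -0.0218, 0.0002], [0.0003, 0.0017, -1.0]]
```

View pics/w4.png

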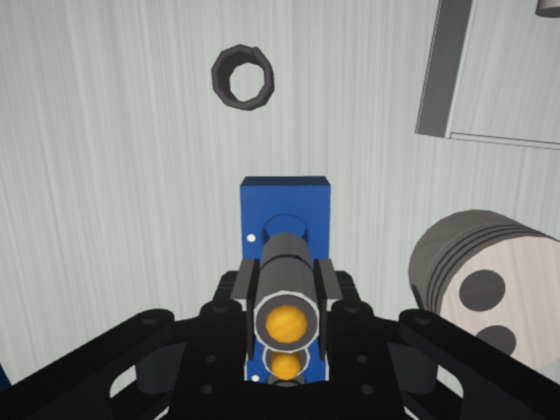

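The adjuster is clear of its bore and held upright, with the empty hole 1 visible behind it at (285, 232). I'll carry it 90 mm forward and lower it.

Call:
{"api": "step_arm", "payload": {
  "targets": "0 -30 0 0;0 -60 0 0;0 -90 0 0;0 -90 0 0;0 -90 25 0;0 -90 40 0;0 -90 48 0;0 -90 52 0;0 -90 53 0;0 -90 53 0"
}}

```text
t: 10.75
tcp_pos: [0.5203, 0.1937, 0.0381]
tool_rot: [0.715, 0.699, 0.0, 0.0]
force: [-0.5, -0.1, -1.7]
finger_gap: 0.259
gripper_force: 44.7
```

Call:
{"api": "step_arm", "payload": {
  "targets": "0 0 1 0;0 0 2 0;0 0 2 0;0 0 2 0"
}}

```text
t: 11.15
tcp_pos: [0.5199, 0.1937, 0.036]
tool_rot: [0.715, 0.699, 0.0, 0.0]
force: [-0.6, -0.2, -1.1]
finger_gap: 0.258
gripper_force: 44.7
```

Call:
{"api": "step_arm", "payload": {
  "targets": "0 0 1 0;0 0 1 0;0 0 1 0"
}}

```text
t: 11.45
tcp_pos: [0.5198, 0.1937, 0.0348]
tool_rot: [0.715, 0.699, -0.0, -0.0]
force: [-0.0, -0.5, -1.5]
finger_gap: 0.251
gripper_force: 44.7
```

Call:
{"api": "step_arm", "payload": {
  "targets": "0 0 1 0;0 0 1 0;0 0 1 0"
}}

```text
t: 11.75
tcp_pos: [0.5199, 0.1937, 0.0346]
tool_rot: [0.715, 0.699, 0.0, 0.0]
force: [-2.4, -0.0, 6.0]
finger_gap: 0.258
gripper_force: 45.4
```

It touched down at the predicted height. Release and retract.

Call:
{"api": "step_arm", "payload": {
  "targets": "0 0 -1 0;0 0 -1 0;0 0 -1 0;0 0 -1 0;0 0 -1 0",
  "gripper": 0.4,
  "squeeze": 20
}}

```text
t: 12.25
tcp_pos: [0.5198, 0.1937, 0.0347]
tool_rot: [0.715, 0.699, -0.0, -0.0]
force: [0.0, -0.1, 0.3]
finger_gap: 0.6
gripper_force: 0.0
```

Call:
{"api": "step_arm", "payload": {
  "targets": "0 0 -10 0;0 0 -30 0;0 0 -70 0;0 0 -110 0;0 0 -150 0;0 0 -180 0;0 0 -180 0;0 0 -180 0"
}}

```text
t: 13.05
tcp_pos: [0.5198, 0.1937, 0.2159]
tool_rot: [0.715, 0.699, 0.001, 0.001]
force: [-0.4, -0.5, 0.3]
finger_gap: 0.602
gripper_force: 0.0
```

```bash
python3 - <<'E'
from h import *
im=manip.snapshot('wrist');save(im,'w5.png')
s=manip.sense();print(s['t'],s['tcp_pos'],s['finger_gap'],s['force'])
for c,a in brass(im): print(c.round(1),a,toz('wrist',c,.066).round(4),toz('wrist',c,.08).round(4))
for r in manip.mark_of('wrist','adjuster_a'): print(round(r['p'],2),toz('wrist',r['position'],0).round(4),toz('wrist',r['position'],.008).round(4))
E
```

```text
13.1 [0.51900657 0.19356812 0.21461777] 0.6013496760761279 [-0.88819686  0.74564448 -0.48323884]
[285.2 200.8] 225 [0.517  0.1934 0.066 ] [0.5172 0.1966 0.08  ]
[398.1 264. ] 282 [0.6094 0.1374 0.066 ] [0.6051 0.1434 0.08  ]
0.6 [0.6078 0.1398 0.    ] [0.6058 0.1425 0.008 ]
0.59 [0.5135 0.1966 0.    ] [0.5137 0.1981 0.008 ]
```

View pics/w5.png

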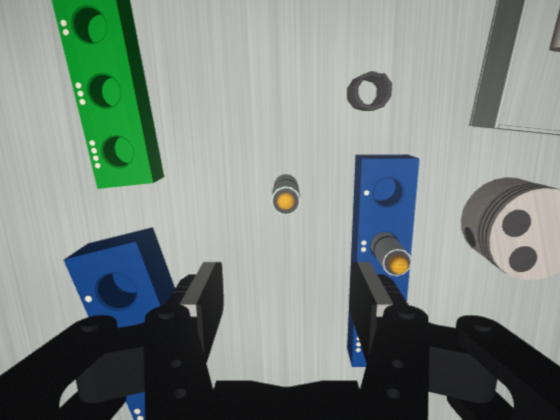

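The picture shows the adjuster standing upright at (286, 195), straight in front of the empty hole 1 at (385, 192). The hole-2 adjuster is still seated, the spring and piston have not moved, and the gripper is clear of everything. I'm handing the job in.

```bash
python3 -c "
from station import manip
print(manip.sign_off())"
```

```text
the job is handed in; nothing more can be done
None
```

The adjuster in hole 1 was the collapsed one: its plunger sank the full 6 mm, and it now stands upright on the bench about 90 mm in front of its empty bore; I pressed only hole 2 as a firm comparison, not holes 3 and 4, and the job is handed in with no verdict shown.

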